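# Feed a relay socket through the sprung dust flap of the stock dock

### The job

Take the wooden push stick by its handle from the green mat and, with it, slide the grey relay socket along the feed lane and in under the orange sprung flap of the yellow stock dock, gently, until it bears firmly on the sprung buffer hidden at the back, leaning on the buffer with roughly 11 N and never ramming it. Keep the socket flat on the lane and do not touch it with the gripper. Then draw the stick out so that the flap swings shut behind the socket, stand the stick back on its sole in the middle of the green mat, along it, and leave the other things on the bench alone.

Things in the scene. Friction and masses are not known exactly. Their poses are not given: they have to be found in the camera images.
- dock: Fixed dock. Origin on the bench under the closed flap, mid-lane; +x is the feed direction (into the bin), z up. Aluminium floor plate, 90 mm wide, from x=-360 to +210; its top, z=6 mm, is the lane floor. Lane 56 mm wide inside (y -28 to 28); side walls 6 mm thick: approach walls x=-220 to -4, tops at z=26; yellow bin walls x=4 to 209, tops at z=66.
- gate_bar (a point): Middle of the steel crossbar over the flap, at dock x=0, z=78 mm; axes as the dock's. The bar spans z=70 to 86 and x=-6 to 6 mm; its posts stand outside the lane (|y| 31 to 45). The opening below it is 64 mm high.
- bin_mid (a point): Point on the lane floor in the yellow bin, 100 mm behind the flap (dock x=100, z=6 mm); axes as the dock's. A clear lid (z=66 to 70) covers the bin. A red buffer plate on a spring stands across the lane in the bin; its depth differs each time and is not measured: its face is 130 to 175 mm behind the flap (dock x=130 to 175).
- bin_end (a point): Middle of the bin's back wall, dock x=206, z=36 mm. The buffer before it yields 1 mm per 2.5 N from first touch, up to 12 mm. Pushing the socket on the empty lane takes 1 to 3 N, through the flap up to about 8 N, then little again until the buffer. Leaning right on the buffer means the stick pushes the socket with 7 to 16 N (aim at 11) for half a second; over 18 N does damage.
- flap (a joint): Swing (rad) of the orange flap, 52 wide, 54 high, 4 thick, about a level hinge across the lane at dock x=0, z=62 mm: 0 = shut, hanging down, lower edge 2 mm above the lane floor; grows inward (+x) and up to 1.5. Never outward. Spring: 0.06 N m shut, 0.16 at 1.2 rad. It lies on socket and stick, and shuts once the stick is out if the socket's rear is 55 mm or more behind it.
- relay: Grey relay socket, a block 60 long (x) x 50 wide (y) x 40 high, about 0.2 kg, with a black round plug face and brass screws on top. Origin: centre of its underside. It starts on the lane floor in front of the flap, between the approach walls, long side along the lane.
- stick: Wooden push stick, about 0.2 kg, standing on its sole on the mat. Bar 36 wide (y) x 32 high from x=-30 to +190 mm, black rubber tip face at x=+190. Upright dark handle above the origin: 34 long (x) x 22 thick (y), from z=32 to z=96 mm; pinch it across its 22 mm (y). Origin: on the sole under the handle; +x points to the tip, z up. With the tip 130 mm inside the flap the handle is still 60 mm outside it.
- stick_grip (a point): Point on the handle to grip, on its axis, 68 mm above the sole; axes as the stick's.
- stick_tip (a point): Centre of the rubber tip face of the stick, 190 mm ahead of the handle axis, 16 mm above the sole; axes as the stick's.
- stick_mid (a point): Middle of the stick's sole, 80 mm ahead of the handle axis.
- mat: Thin green mat fixed on the bench, 270 (x) x 100 (y) x 3 mm. Origin under its centre. The stick starts on it, roughly along its x axis.
- spare_socket: Bystander: a black socket of the same shape, 60 x 50 x 40 mm; origin under its centre. Leave alone.
- capacitor: Bystander: blue can, 48 mm diameter, 85 high; origin under its centre. Leave alone.
- terminal_block: Bystander: red terminal block 50 x 35 x 26 mm; origin under its centre. Leave alone.
- screwdriver: Bystander: black-handled screwdriver lying on the bench. Leave alone.
- pot: Bystander: small white plastic cup, 64 mm diameter, 45 high. Leave alone.
- conduit_nut: Bystander: brass ring nut, 44 mm diameter, 12 high. Leave alone.
- fuse_holder: Bystander: white ceramic fuse holder with a copper cartridge, 70 x 30 x 35 mm. Leave alone.
Things that resemble listed ones, but are neither listed nor needed, are in the scene too. Leave any purple look-alike of the relay alone.

How it is judged:
By the outcome, as a careful person would: the job done as asked, in the order asked, and still so for the second after the job is handed in, with the robot touching nothing.
It also fails if it takes over 61 s, if anything falls off the work surface, if the arm or the gripper's body presses on something with over 40 N, if the wrist force passes 120 N, or if a joint passes its speed limit or range.

### The arm

A 7-joint arm with a two-finger parallel gripper is mounted at the origin on the work surface. World frame = base frame: x ahead of the robot, y to its left, z up, the work surface at z = 0. Lengths are in m, angles in rad, forces in N, time in s.
With the tool pointing down it reaches from about 0.425 to 0.875 m from the base axis. Payload 4.7 kg.
Tool frame: the origin (TCP) lies between the finger pads; the fingertips stand 11 mm ahead of it and the grasp point (between the pads) lies 8 mm behind it (robot.finger_overhang is the z of the fingertips in the tool frame, in m); z points along the fingers, x is the direction in which the jaws open and shut, and the axes are right-handed (so a half turn about z gives the same grasp; the last joint's range is limited). The gripper opens to 85 mm and grips with 20 to 120 N. Pads are 22 mm wide; open, the fingers measure 114 mm over their backs; the gripper's body (76 mm by 85 mm) begins 54 mm behind the grasp point. The pads swing forward as they close: fully open they stand 13 mm farther back than shut.
Start: joints at [-1.32, 0.321, -0.07, 1.45, 0.023, 1.371, -0.057], TCP at [0.153, 0.632, 0.242] pointing down, gripper open.
Joint ranges: [-2.86, 2.86], [-0.3, 2.09], [-1.38, 1.24], [0.06, 2.45], [-1.56, 4.7], [0.09, 2.05], [-2.69, 2.69]. Speed limits (rad/s): [2.57, 2.57, 3.14, 3.14, 3.14, 3.14, 3.14].

### API

Orientations are given as a 3x3 rotation matrix whose columns are the frame's x, y, z axes.
In Python, from station import robot gives the robot as it stands.
- The arm moves only by the tool servo_tool, never from a script. Its argument "series" is a list that holds one entry, the list of rows, each a list of 7 numbers: the turn, a rotation vector about the tool's x, y, z in rad, then the shift along the tool's x, y, z in cm, then the finger opening in cm, from 0 to 8.54. A call has 1 to 12 rows; each row is the pose to reach, as a shift and turn from the pose commanded when the call began, along the tool's axes at that moment; what a row does not reach only later rows make up. A row lasts 1/8 s, in which the tool goes at most 62.5 mm and 10.7 degrees, less where a joint would pass 70% of its speed; a pose out of reach is approached as far as the arm can. A call with a gripper value outside its range is refused whole. The fingers move at their own pace and stop on an object; "squeeze" is the grip in N (left out, the last holds). Time passes only in rows, so rows that repeat a pose let the fingers close. It gives the time, the measured TCP pose, the force and the opening at its end, in the units of the state.
- robot.observe(): the state, without advancing time (a new reading comes with each control period).
- robot.get_image(name): name is "scene" or "top"; returns (picture, depth): 420x560x3 uint8, red, green, blue; 420x560 float32, m along the optical axis (not along the pixel's ray), 0 where there is no reading.
- robot.calibration(name): a dict with "vfov" (degrees; the focal length in pixels is half the picture's height over the tangent of half this angle, whatever the lens; pixels are square), "cx", "cy" (the principal point, pixels), "k1" (the pictures are not rectified: a ray, as slopes to the right and down, at radius r is drawn at 1 + k1 r^2 times it, then the intrinsics apply), "pose" (4x4, takes a point from camera to world coordinates). Camera axes: x right, y up, looking along -z (the intrinsics and any distortion apply to the point x, -y, -z); pixel columns grow to the right and rows downward; lengths in m; the calibration is good to about 2 mm. A picture is of the moment at which its call begins. calibration takes no time and is no camera call.
- robot.finish_job(): hands the job in, once; it reports no verdict.
The state is a dict: "t": time; "joints": joint angles; "qd": joint speeds; "joint_efforts": joint torques, N m; "eef_pos": TCP position; "tool_rot": TCP orientation; "contact_force": force on the tool from outside, world axes, zero at the start; "torque": the same for the moment, N m; "gripper_width": opening from 0.0 (shut) to 1.0 (fully open).
Only numpy, scipy, OpenCV 4.12 (cv2) and the standard library are available. Lean on these libraries where they do the work, as an engineer would, in place of code of your own. Each camera call takes 0.05 s, during which the arm holds its last target.

## Working session

There is one attempt and no reset: what is moved stays moved. The work goes in short steps, Python scripts to look and compute and a tool call to move; the robot and the scene stay as the last step left them, time stands still between calls to the robot, and variables do not carry over. Pictures are saved under pics/ and viewed, and the job is handed in when it is done.

Besides the shell and the picture viewer there is one more tool, called after "Emit:" as name(argument=value, ...), one argument or row to a line, values as JSON. servo_tool: Moves the arm, as the interface text tells. Its arguments: {"type":"object","properties":{"series":{"type":"array"},"squeeze":{"type":"number"}},"required":["series"]}

```bash
ls; mkdir -p pics
cat > h.py <<'E'
import numpy as np, cv2
from station import robot
def snap(name,tag):
    im,d=robot.get_image(name)
    cv2.imwrite(f'pics/{tag}.png',im[:,:,::-1]); np.savez(f'pics/{tag}.npz',im=im,d=d)
    return im,d
def K(name):
    c=robot.calibration(name); f=210/np.tan(np.radians(c['vfov'])/2); return c,f
def ray(name,uv):
    c,f=K(name); uv=np.atleast_2d(np.array(uv,float))
    p=np.c_[(uv[:,0]-c['cx'])/f,(uv[:,1]-c['cy'])/f]
    q=p.copy()
    for _ in range(20): q=p/(1+c['k1']*(q**2).sum(1,keepdims=True))
    T=np.array(c['pose']); dd=np.c_[q[:,0],-q[:,1],-np.ones(len(q))]@T[:3,:3].T
    return T[:3,3],dd
def onz(name,uv,z):
    o,d=ray(name,uv); return o+d*((z-o[2])/d[:,2])[:,None]
def bydepth(name,uv,dep):
    o,d=ray(name,uv); return o+d*np.reshape(dep,(-1,1))
def proj(name,P):
    c,f=K(name); T=np.array(c['pose']); P=(np.atleast_2d(P)-T[:3,3])@T[:3,:3]
    q=np.c_[P[:,0]/-P[:,2],-P[:,1]/-P[:,2]]; q=q*(1+c['k1']*(q**2).sum(1,keepdims=True))
    return q*f+[c['cx'],c['cy']]
E
python3 - <<'E'
from h import *
snap('scene','s0');snap('top','t0')
for n in('scene','top'):print(robot.calibration(n))
print(robot.observe()); print(robot.finger_overhang)
E
```

```text
pics
{'vfov': 43.877000031307084, 'cx': 293.44366383138106, 'cy': 210.23397328306166, 'k1': 0.022809954712431416, 'pose': array([[-0.8274829 , -0.481501  ,  0.28884051,  0.83280622],
       [ 0.56136869, -0.69871238,  0.44347063,  0.36049405],
       [-0.01171511,  0.52911039,  0.84847213,  1.04865259],
       [ 0.        ,  0.        ,  0.        ,  1.        ]])}
{'vfov': 48.811215975139575, 'cx': 277.017452589332, 'cy': 206.36050769083613, 'k1': -0.043866087961873156, 'pose': array([[ 0.02526348,  0.98926126, -0.14395807,  0.33473106],
       [-0.99949802,  0.0277494 ,  0.01528651, -0.12429723],
       [ 0.0191171 ,  0.14349961,  0.98946571,  1.26559664],
       [ 0.        ,  0.        ,  0.        ,  1.        ]])}
{'t': 0.1, 'joints': array([-1.31991515,  0.32176099, -0.07010468,  1.45156613,  0.02262173,
        1.37080511, -0.05687887]), 'qd': array([ 0.00127805, -0.00311798,  0.00075123, -0.00232657,  0.0018409 ,
        0.00193034,  0.00127845]), 'joint_efforts': array([ 4.81757593e-05, -4.94874072e+01, -3.84106860e-01, -3.15213203e+01,
        1.28849427e-02,  7.40273099e-03,  4.08643120e-05]), 'eef_pos': array([0.15240427, 0.63139691, 0.24131856]), 'tool_rot': array([[ 2.34504035e-01,  9.72115099e-01, -3.04114641e-04],
       [ 9.72113573e-01, -2.34504207e-01, -1.72571612e-03],
       [-1.74891086e-03,  1.09053424e-04, -9.99998465e-01]]), 'contact_force': array([-0.2797841 , -0.66032145,  0.11670766]), 'torque': array([-0.02362962,  0.01368135, -0.04193585]), 'gripper_width': 1.0025722083996196}
0.011
```

View pics/s0.png

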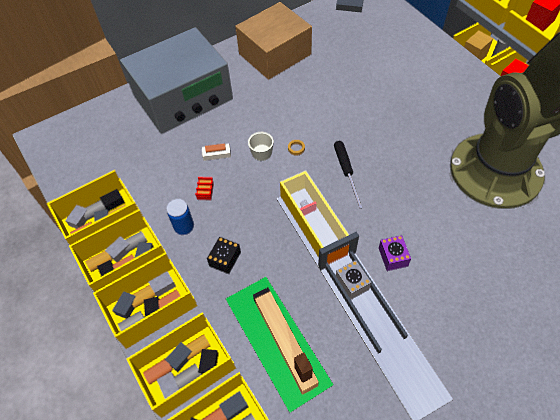

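View pics/t0.png

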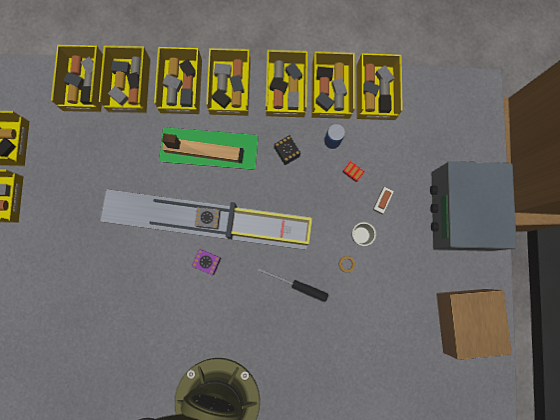

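The scene view shows the stick on its mat, handle at (303,365), tip at (263,295). The grey relay is at (353,277) and the gate bar at (338,250). The top view shows the handle at (170,141), the tip at (241,155), the relay at (207,217) and the gate at (232,220). Feed is image-right, so about world -y. Look-alikes for the relay are the purple one at top (207,262), left alone, and the black spare at (287,150). The grey one in the lane is the target, and there is only one stick.

Run:
```python
from h import *
vv,uu=np.mgrid[0:420,0:560]; uv=np.c_[uu.ravel(),vv.ravel()]
for n,t in(('scene','s0'),('top','t0')):
    z=np.load(f'pics/{t}.npz'); im=z['im'];d=z['d']
    P=bydepth(n,uv,d.ravel()).reshape(420,560,3)
    np.save(f'pics/{t}_P.npy',P)
    hsv=cv2.cvtColor(im,cv2.COLOR_RGB2HSV)
    g=cv2.inRange(hsv,(50,120,60),(75,255,255))
    nn,lab,st,ce=cv2.connectedComponentsWithStats(g)
    i=1+np.argmax(st[1:,4]); 
    m=(lab==i).astype(np.uint8); c=cv2.findContours(m,0,2)[0][0]
    hull=cv2.convexHull(c).reshape(-1,2)
    pw=onz(n,hull,0.003)
    r=cv2.minAreaRect((pw[:,:2]*1000).astype(np.float32)); print(n,'mat',r,cv2.boxPoints(r).round(1).tolist())
    print('mat depth z',np.median(P[lab==i][:,2]))
    # yellow tops
    zz=P[...,2]; print('valid',(d>0).mean())
    b=[(x,y) for x,y in ((150,300),(250,350))]
im=cv2.imread('pics/t0.png'); cv2.imwrite('pics/t0c.png',cv2.resize(im[120:260,90:330],None,fx=3.3,fy=3.3,interpolation=cv2.INTER_CUBIC))
im=cv2.imread('pics/s0.png'); cv2.imwrite('pics/s0c.png',cv2.resize(im[160:410,220:460],None,fx=2.4,fy=2.4,interpolation=cv2.INTER_CUBIC))
```

```text
scene mat ((680.0755004882812, 51.813148498535156), (270.0781555175781, 99.36146545410156), 86.7662353515625) [[622.9000244140625, -80.19999694824219], [722.0999755859375, -85.80000305175781], [737.2999877929688, 183.8000030517578], [638.0999755859375, 189.39999389648438]]
mat depth z 0.003799901170780662
valid 0.9959438775510204
top mat ((678.8775024414062, 53.10570526123047), (269.18133544921875, 99.81909942626953), 86.72759246826172) [[621.4000244140625, -78.4000015258789], [721.0, -84.0999984741211], [736.4000244140625, 184.60000610351562], [636.7000122070312, 190.3000030517578]]
mat depth z 0.003227702193455584
valid 0.9957908163265307
```

View pics/t0c.png

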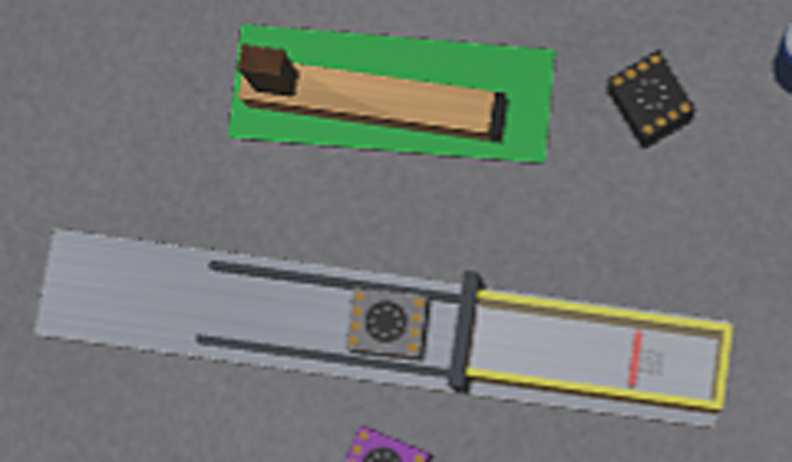

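View pics/s0c.png

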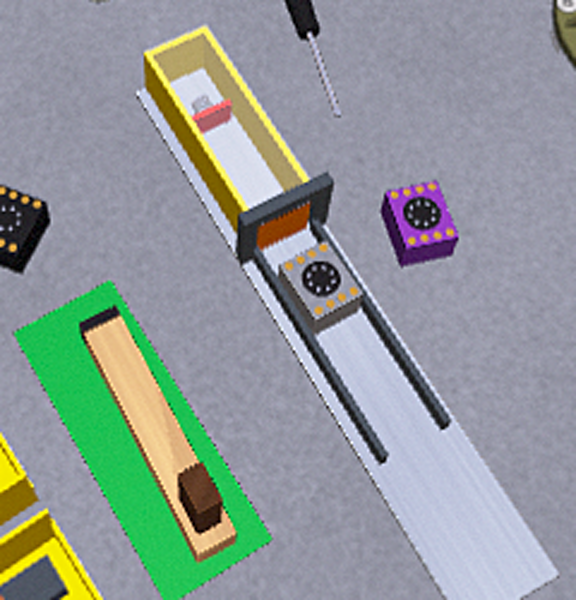

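```bash
cat > meas.py <<'E'
from h import *
def rect(n,m,z,name):
    nn,lab,st,ce=cv2.connectedComponentsWithStats(m.astype(np.uint8))
    if nn<2: print(n,name,'none');return
    i=1+np.argmax(st[1:,4]); pts=np.argwhere(lab==i)[:,::-1]
    h=cv2.convexHull(pts.astype(np.int32)).reshape(-1,2)
    # pixel area counted as centres: grow by half px ignored
    pw=onz(n,h,z); r=cv2.minAreaRect((pw[:,:2]*1000).astype(np.float32))
    print(n,name,'c',np.round(r[0],1),'size',np.round(r[1],1),'ang',round(r[2],2),'px',len(pts))
    return r
if __name__=='__main__':
  for n,t in(('scene','s0'),('top','t0')):
    im=np.load(f'pics/{t}.npz')['im'];P=np.load(f'pics/{t}_P.npy'); X,Y,Z=P[...,0],P[...,1],P[...,2]
    hsv=cv2.cvtColor(im,cv2.COLOR_RGB2HSV);H,S,V=hsv[...,0],hsv[...,1],hsv[...,2]
    box=lambda a,b,c,d:(X>a)&(X<b)&(Y>c)&(Y<d)
    mat=box(.62,.74,-.09,.195)
    rect(n,mat&(abs(Z-.035)<.005),.035,'stick top')
    rect(n,mat&(abs(Z-.099)<.006),.099,'handle top')
    rect(n,mat&(abs(Z-.035)<.006)&(V<60),.035,'black tip')
    ln=box(.38,.62,-.3,.4)
    rect(n,ln&(abs(Z-.046)<.004)&(Y<.1)&(Y>0),.046,'relay top')
    rect(n,ln&(abs(Z-.026)<.004)&(V<100)&(X>.5),.026,'wallA')
    rect(n,ln&(abs(Z-.026)<.004)&(V<100)&(X<.5),.026,'wallB')
    rect(n,ln&(abs(Z-.086)<.004),.086,'bar top')
    rect(n,ln&(abs(Z-.066)<.006)&(H>22)&(H<34)&(S>150),.066,'yellow tops')
    rect(n,ln&(abs(Z-.006)<.003)&(S<60)&(V>125),.006,'floor')
    rect(n,ln&(H<8)&(S>90),.03,'red')
    print('z hi',np.percentile(Z[ln],99.5))
E
python3 meas.py
```

```text
scene stick top c [669.7  64.5] size [219.6  36.8] ang 83.44 px 1612
scene handle top c [678.7 144. ] size [34.6 22.5] ang 83.51 px 238
scene black tip c [657.5 -40.4] size [ 8.  35.4] ang 84.15 px 63
scene relay top c [480.7  42.9] size [60.9 52. ] ang 85.24 px 609
scene wallA c [518.1 109.7] size [75.9  7.5] ang 83.24 px 72
scene wallB c [458.8 132.1] size [133.2   7.7] ang 83.83 px 125
scene bar top c [471.6 -22. ] size [14.8 90.6] ang 83.74 px 246
scene yellow tops c [ 491.1 -138.2] size [190.4   7.2] ang 83.83 px 150
scene floor c [493.3 160.3] size [356.2 103.5] ang 84.07 px 4700
scene red c [ 463.7 -165. ] size [ 3.5 16.1] ang 86.0 px 9
z hi 0.08547599198219724
top stick top c [666.8  63.9] size [220.7  37.7] ang 83.29 px 864
top handle top c [676.5 143.3] size [35.  23.5] ang 80.01 px 110
top black tip c [655.4 -40.4] size [ 9.7 34.4] ang 84.19 px 45
top relay top c [477.5  41.4] size [60.1 50.3] ang 85.21 px 382
top wallA c [512.9  89.2] size [207.8   6.6] ang 83.78 px 157
top wallB c [455.9 138.5] size [117.5   6.2] ang 84.0 px 94
top bar top c [470.2 -23.8] size [12.3 89.2] ang 83.82 px 147
top yellow tops c [430.6 -83.9] size [ 1.9 13.2] ang 15.64 px 6
top floor c [490.2 162.7] size [346.1  90.1] ang 83.72 px 2215
top red c [ 455.  -158.1] size [ 4.  40.7] ang 84.25 px 25
z hi 0.08491976181415395
```

```bash
cat >> h.py <<'E'
from scipy.spatial.transform import Rotation as Rn
def state():
    s=robot.observe(); print('t',round(s['t'],2),'p',np.round(np.array(s['eef_pos'])*1000,1),'xang',round(np.degrees(np.arctan2(s['tool_rot'][1][0],s['tool_rot'][0][0])),2),'zax',np.round(np.array(s['tool_rot'])[:,2],4),'F',np.round(s['contact_force'],2),'T',np.round(s['torque'],2),'w',round(s['gripper_width'],3)); return s
def Rdown(a): # tool x at world angle a deg, z down
    a=np.radians(a); x=np.array([np.cos(a),np.sin(a),0]); z=np.array([0,0,-1.]); return np.c_[x,np.cross(z,x),z]
def goal(p_mm,a,p0=None,R0=None):
    s=robot.observe(); R0=np.array(s['tool_rot']) if R0 is None else R0; p0=np.array(s['eef_pos'])*1000 if p0 is None else p0
    rv=Rn.from_matrix(R0.T@Rdown(a)).as_rotvec(); sh=R0.T@(np.array(p_mm)-p0)/10
    print('turn',rv.round(3),'shift cm',sh.round(2))
E
python3 - <<'E'
from h import *
s=state(); goal([677.5,143.6,200],-6.6); goal([677.5,143.6,63],-6.6); goal([600,300,200],-6.6)
print(proj('top',[[.6775,.1436,.2]]))
E
```

```text
t 0.1 p [152.4 631.4 241.3] xang 76.44 zax [-3.0e-04 -1.7e-03 -1.0e+00] F [-0.28 -0.66  0.12] T [-0.02  0.01 -0.04] w 1.003
turn [1.000e-03 1.000e-03 1.449e+00] shift cm [-35.1   62.48   4.2 ]
turn [1.000e-03 1.000e-03 1.449e+00] shift cm [-35.07  62.48  17.9 ]
turn [1.000e-03 1.000e-03 1.449e+00] shift cm [-21.71  51.28   4.18]
[[159.88206605 125.21351125]]
```

Emit:
servo_tool(
  series=[
    [[0,0,0.12,-2.5,4.5,0.3,8.5],[0,0,0.24,-5.5,10,0.7,8.5],[0,0,0.36,-8.5,15,1,8.5],[0,0,0.48,-11.5,20.5,1.4,8],[0,0,0.6,-14.5,26,1.8,7],[0,0,0.72,-17.5,31,2.1,6],[0,0,0.84,-20.5,36.5,2.5,5.5],[0,0,0.96,-23.5,42,2.8,5.5],[0,0,1.1,-26.5,47.5,3.2,5.5],[0,0,1.24,-29.5,52.5,3.5,5.5],[0,0,1.36,-32.5,58,3.9,5.5],[0,0,1.449,-35,62,4.2,5.5]],
  ],
)

```text
t: 1.6
eef_pos: [0.6745, 0.1436, 0.1996]
tool_rot: [[0.993, -0.119, -0.0], [-0.119, -0.993, -0.001], [-0.0, 0.001, -1.0]]
contact_force: [0.2, 1.1, -0.4]
gripper_width: 0.643
```

Run:
```python
from h import *
s=state();s=state(); goal([677.5,143.6,63],-6.6)
print(s['joints'])
```

```text
t 1.6 p [674.5 143.6 199.6] xang -6.86 zax [-3.0e-04 -1.2e-03 -1.0e+00] F [ 0.19  1.1  -0.38] T [ 0.02 -0.01  0.04] w 0.643
t 1.6 p [674.5 143.6 199.6] xang -6.86 zax [-3.0e-04 -1.2e-03 -1.0e+00] F [ 0.19  1.1  -0.38] T [ 0.02 -0.01  0.04] w 0.643
turn [ 0.001  0.    -0.005] shift cm [ 0.3  -0.05 13.66]
[-0.59772429  0.4523833   0.48280304  1.41353466 -0.20950427  1.32733852
 -0.22562248]
```

Emit:
servo_tool(
  series=[
    [[0,0,-0.005,0.3,0,3,5.5],[0,0,-0.005,0.3,0,6,5.5],[0,0,-0.005,0.3,0,8,5.5],[0,0,-0.005,0.3,0,8,5.5],[0,0,-0.005,0.3,0,8,5.5]],
  ],
)

```text
t: 2.22
eef_pos: [0.6768, 0.1461, 0.1216]
tool_rot: [[0.994, -0.109, 0.002], [-0.109, -0.994, 0.0], [0.002, -0.001, -1.0]]
contact_force: [0.2, 0.3, -0.3]
gripper_width: 0.642
```

Run:
```python
from h import *
snap('top','t1');s=state();snap('scene','s1');s=state(); goal([677.5,143.6,63],-6.6)
a=cv2.imread('pics/t1.png')[100:200,120:280];b=cv2.imread('pics/s1.png')[260:410,220:380]
cv2.imwrite('pics/c1.png',np.hstack([cv2.resize(a,(390,244)),cv2.resize(b,(390,366))[:244]]) if 0 else np.vstack([cv2.resize(a,None,fx=2.4,fy=2.4),cv2.resize(b,None,fx=2.4,fy=2.4)]))
```

```text
t 2.27 p [677.  146.2 122. ] xang -6.28 zax [ 2.5e-03  8.0e-04 -1.0e+00] F [-0.1  -0.52  0.54] T [0.04 0.01 0.04] w 0.642
t 2.33 p [677.  146.1 122.1] xang -6.29 zax [ 2.7e-03  8.0e-04 -1.0e+00] F [ 0.2  -0.02  0.28] T [-0.02 -0.04  0.01] w 0.645
turn [-0.001 -0.003  0.005] shift cm [0.06 0.25 5.91]
```

View pics/c1.png

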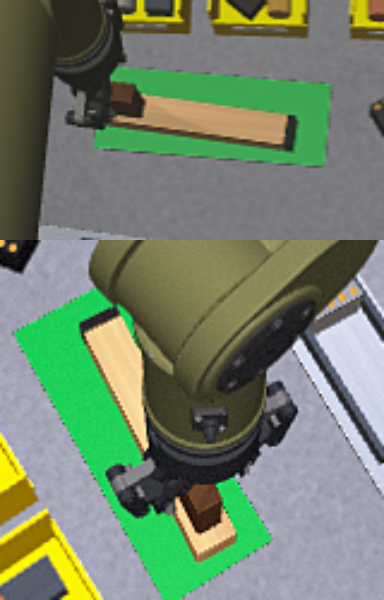

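Emit:
servo_tool(
  series=[
    [[0,-0.003,0.005,0.05,0.2,2.5,5.5],[0,-0.003,0.005,0.05,0.25,5,5.5],[0,-0.003,0.005,0.05,0.25,5.9,5.5],[0,-0.003,0.005,0.05,0.25,5.9,5.5],[0,-0.003,0.005,0.05,0.25,5.9,5.5]],
  ],
)

```text
t: 2.95
eef_pos: [0.6773, 0.1436, 0.0629]
tool_rot: [[0.993, -0.115, -0.001], [-0.115, -0.993, 0.001], [-0.001, -0.001, -1.0]]
contact_force: [1.0, 0.4, 0.8]
gripper_width: 0.643
```

Run:
```python
from h import *
s=state(); goal([677.5,143.6,63],-6.6)
```

```text
t 2.95 p [677.3 143.6  62.9] xang -6.58 zax [-6.0e-04  1.1e-03 -1.0e+00] F [1.03 0.39 0.77] T [-0.01  0.04 -0.01] w 0.643
turn [-0.001  0.001  0.   ] shift cm [ 0.02 -0.01 -0.01]
```

Emit:
servo_tool(
  series=[
    [[0,0,0,0,0,0,4],[0,0,0,0,0,0,2.5],[0,0,0,0,0,0,1],[0,0,0,0,0,0,1],[0,0,0,0,0,0,1],[0,0,0,0,0,0,1]],
  ],
  squeeze=90,
)

```text
t: 3.7
eef_pos: [0.6768, 0.1435, 0.062]
tool_rot: [[0.993, -0.115, -0.002], [-0.115, -0.993, 0.001], [-0.002, -0.001, -1.0]]
contact_force: [-0.3, 0.4, 5.3]
gripper_width: 0.249
```

Run:
```python
from h import *
s=state();
```

```text
t 3.7 p [676.8 143.5  62. ] xang -6.59 zax [-1.8e-03  8.0e-04 -1.0e+00] F [-0.34  0.39  5.26] T [0.04 0.1  0.05] w 0.249
```

Emit:
servo_tool(
  series=[
    [[0,0,0,0,0,-1,1],[0,0,0,0,0,-3,1],[0,0,0,0,0,-5,1],[0,0,0,0,0,-7,1],[0,0,0,0,0,-8,1],[0,0,0,0,0,-8,1],[0,0,0,0,0,-8,1]],
  ],
)

```text
t: 4.58
eef_pos: [0.676, 0.1433, 0.1405]
tool_rot: [[0.993, -0.115, -0.004], [-0.115, -0.993, 0.0], [-0.004, 0.0, -1.0]]
contact_force: [-1.2, 0.6, -2.8]
gripper_width: 0.247
```

Run:
```python
from h import *
snap('scene','s2');s=state(); im,d=snap('top','t2'); s=state();
vv,uu=np.mgrid[0:420,0:560]; uv=np.c_[uu.ravel(),vv.ravel()]
for n,t in (('top','t2'),('scene','s2')):
    d=np.load(f'pics/{t}.npz')['d']; P=bydepth(n,uv,d.ravel()); 
    m=(P[:,2]>.09)&(P[:,2]<.135)&(P[:,1]>-.06)&(P[:,1]<.08)&(P[:,0]>.63)&(P[:,0]<.70); Q=P[m]
    A=np.c_[Q[:,1],np.ones(len(Q))]; c=np.linalg.lstsq(A,Q[:,2],rcond=None)[0]; 
    A=np.c_[Q[:,1],Q[:,0],np.ones(len(Q))]; print(n,len(Q),c, 'z at y=.14:',c[0]*.14+c[1],np.linalg.lstsq(A,Q[:,2],rcond=None)[0], 'ymin',Q[:,1].min())
```

```text
t 4.62 p [675.9 143.3 140.2] xang -6.59 zax [-4.8e-03 -1.0e-04 -1.0e+00] F [-0.17  0.05 -1.9 ] T [0.12 0.03 0.05] w 0.248
t 4.67 p [675.9 143.3 140.2] xang -6.59 zax [-4.7e-03 -1.0e-04 -1.0e+00] F [-0.19 -0.08 -1.64] T [ 0.09 -0.04  0.01] w 0.246
top 776 [0.01113476 0.11122781] z at y=.14: 0.11278667115397532 [-7.31184525e-03  1.69511934e-01 -1.49634716e-04] ymin -0.04715392810197851
scene 741 [-0.01823313  0.1126756 ] z at y=.14: 0.11012296366771787 [ 0.01867829 -0.19146367  0.24046184] ymin -0.047114926697290116
```

View pics/s2.png

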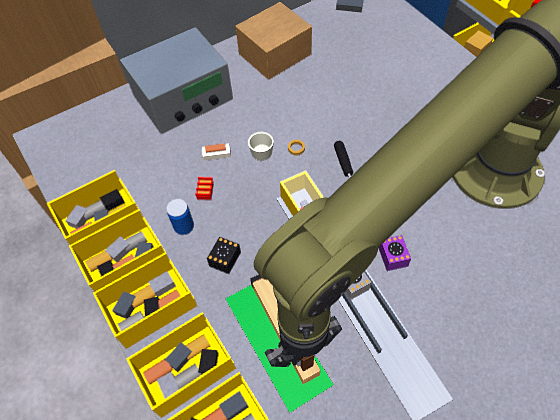

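View pics/t2.png

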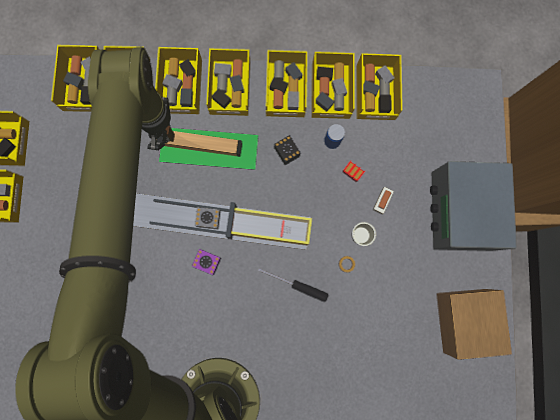

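```bash
cat >> h.py <<'E'
O=np.array([470.9,-22.9]); AF=83.8
F_=-np.array([np.cos(np.radians(AF)),np.sin(np.radians(AF))]); L_=np.array([-F_[1],F_[0]])
def dock(x,y=0): return O+x*F_+y*L_
def todock(p): r=np.array(p[:2])-O; return r@F_, r@L_
E
python3 - <<'E'
from h import *
s=state(); p=dock(-302); print(p,L_); goal([*p,140],-6.2); goal([*p,75],-6.2)
E
```

```text
t 4.67 p [675.9 143.3 140.2] xang -6.59 zax [-4.7e-03 -1.0e-04 -1.0e+00] F [-0.19 -0.08 -1.64] T [ 0.09 -0.04  0.01] w 0.246
[503.51580542 277.33359112] [ 0.99415096 -0.10799936]
turn [ 0.001  0.005 -0.007] shift cm [-18.66 -11.34   0.1 ]
turn [ 0.001  0.005 -0.007] shift cm [-18.63 -11.35   6.6 ]
```

Emit:
servo_tool(
  series=[
    [[0,0,0,-2,-1.2,0,1],[0,0.005,-0.007,-6,-3.6,0,1],[0,0.005,-0.007,-10,-6,0,1],[0,0.005,-0.007,-14,-8.5,0,1],[0,0.005,-0.007,-17,-10.3,0.1,1],[0,0.005,-0.007,-18.65,-11.35,0.1,1],[0,0.005,-0.007,-18.65,-11.35,0.1,1],[0,0.005,-0.007,-18.65,-11.35,0.1,1]],
  ],
)

```text
t: 5.68
eef_pos: [0.5052, 0.2763, 0.1408]
tool_rot: [[0.994, -0.109, 0.003], [-0.109, -0.994, -0.001], [0.003, 0.001, -1.0]]
contact_force: [0.3, -0.1, -1.7]
gripper_width: 0.245
```

Run:
```python
from h import *
snap('scene','s3');s=state(); im,d=snap('top','t3'); p=dock(-302); goal([*p,75],-6.2); print(todock(s['eef_pos']*1000), s['joints'])
```

```text
t 5.72 p [505.4 276.  140.8] xang -6.3 zax [ 0.0026 -0.001  -1.    ] F [ 0.94 -0.06 -1.13] T [ 0.11 -0.05 -0.02] w 0.249
turn [ 0.001 -0.003 -0.002] shift cm [-0.22 -0.12  6.58]
(np.float64(-300.92151622039876), np.float64(2.030253618648599)) [-0.90898637  0.24340378  0.41547484  1.78156188 -0.10502172  1.13691565
 -0.57032628]
```

View pics/s3.png

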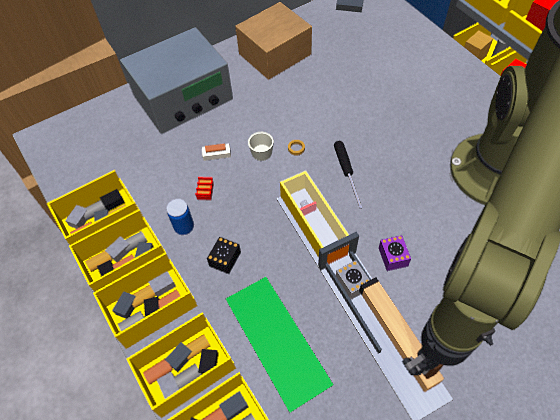

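View pics/t3.png

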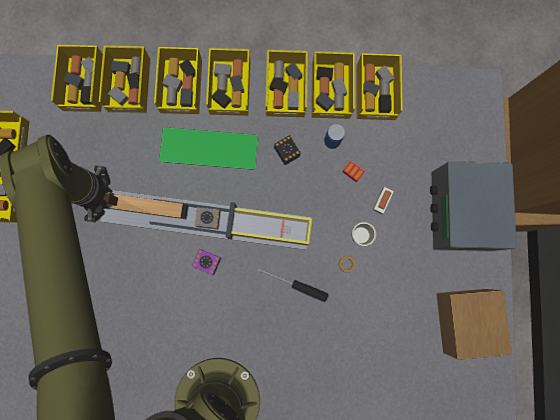

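Run:
```python
from h import *
from meas import rect
vv,uu=np.mgrid[0:420,0:560]; uv=np.c_[uu.ravel(),vv.ravel()]
for n,t in (('scene','s3'),('top','t3')):
    z=np.load(f'pics/{t}.npz'); P=bydepth(n,uv,z['d'].ravel()).reshape(420,560,3); H=cv2.cvtColor(z['im'],cv2.COLOR_RGB2HSV)
    m=(abs(P[...,2]-.114)<.008)&(P[...,0]>.44)&(P[...,0]<.56)&(P[...,1]>.05)&(P[...,1]<.245)
    r=rect(n,m,.114,'stick'); print(todock(r[0]))
    m=(abs(P[...,2]-.114)<.008)&(P[...,0]>.44)&(P[...,0]<.56)&(P[...,1]>.05)&(P[...,1]<.245); Q=P[m]; print('ymin',Q[:,1].min(), np.polyfit(Q[:,1],Q[:,2],1))
```

```text
scene stick c [496.9 166.6] size [158.3  38.7] ang 83.5 px 1638
(np.float64(-191.24446639132685), np.float64(5.379130597541597))
ymin 0.08675268019691973 [0.00205019 0.11390853]
top stick c [492.7 165.8] size [161.1  36.7] ang 83.93 px 916
(np.float64(-189.9835042054227), np.float64(1.331421218042369))
ymin 0.08564832630007763 [-0.00157358  0.11408561]
```

Emit:
servo_tool(
  series=[
    [[0,-0.003,0,-0.15,-0.05,1.5,1],[0,-0.003,0,-0.27,-0.1,3.5,1],[0,-0.003,0,-0.27,-0.1,5.5,1],[0,-0.003,0,-0.27,-0.1,6.6,1],[0,-0.003,0,-0.27,-0.1,6.6,1],[0,-0.003,0,-0.27,-0.1,6.6,1]],
  ],
)

```text
t: 6.52
eef_pos: [0.5024, 0.2789, 0.0754]
tool_rot: [[0.994, -0.108, -0.0], [-0.108, -0.994, 0.001], [-0.0, -0.001, -1.0]]
contact_force: [0.3, 0.0, -1.6]
gripper_width: 0.249
```

```bash
cat > m2.py <<'E'
import sys
from h import *
from meas import rect
tag=sys.argv[1]; zt=float(sys.argv[2]); 
vv,uu=np.mgrid[0:420,0:560]; uv=np.c_[uu.ravel(),vv.ravel()]
s=state(); hp=np.array(s['eef_pos'])*1000; print('dock',np.round(todock(hp),1))
for n,t in (('scene','s'+tag),('top','t'+tag)):
    im,d=snap(n,t)
    P=bydepth(n,uv,d.ravel()).reshape(420,560,3)
    D=((P[...,:2]*1000)-O)@np.c_[F_,L_]
    hx=todock(hp)[0]
    m=(abs(P[...,2]-zt)<.008)&(D[...,0]>hx+50)&(D[...,0]<min(hx+195,-8))&(abs(D[...,1])<25)
    r=rect(n,m,zt,'stick'); print(np.round(todock(r[0]),1))
    Q=D[m]; print(' tip x',np.percentile(Q[:,0],99.5).round(1),'z slope',np.polyfit(Q[:,0]/1000,P[m][:,2],1).round(4))
    m=(abs(P[...,2]-.046)<.004)&(D[...,0]>hx+185)&(D[...,0]<-8)&(abs(D[...,1])<30)
    if m.sum()>80: r=rect(n,m,.046,'relay');print(np.round(todock(r[0]),1))
state()
im=np.vstack([cv2.resize(cv2.imread(f'pics/t{tag}.png')[160:280,90:330],None,fx=2,fy=2),cv2.resize(cv2.imread(f'pics/s{tag}.png')[170:410,270:450],(480,640))[:340]])
cv2.imwrite(f'pics/c{tag}.png',im)
E
python3 m2.py 4 0.0515
```

```text
t 6.53 p [502.4 278.9  75.4] xang -6.2 zax [-0.e+00  7.e-04 -1.e+00] F [ 0.29  0.02 -1.62] T [ 0.09 -0.05  0.  ] w 0.249
dock [-303.4   -1.2]
scene stick c [493.4 160.3] size [139.3  37.5] ang 83.68 px 1261
[-184.5    2.6]
 tip x -114.4 z slope [-0.0053  0.0478]
scene relay c [480.4  43.3] size [61.6 51.4] ang 85.24 px 615
[-66.8   2.3]
top stick c [488.5 159.2] size [142.7  36.6] ang 83.97 px 703
[-182.9   -2.1]
 tip x -113.5 z slope [-0.0037  0.0479]
top relay c [477.7  41.6] size [60.2 50. ] ang 85.21 px 383
[-64.8  -0.2]
t 6.62 p [502.5 279.1  75.7] xang -6.19 zax [ 4.0e-04  1.1e-03 -1.0e+00] F [-0.5  -0.04 -1.04] T [0.12 0.03 0.01] w 0.247
```

View pics/c4.png

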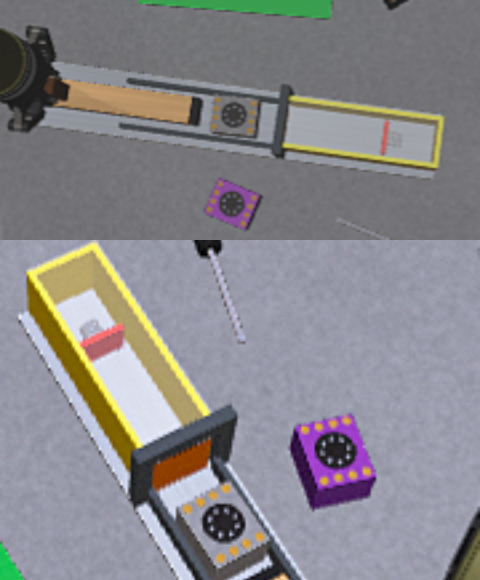

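Run:
```python
from h import *
vv,uu=np.mgrid[0:420,0:560]; uv=np.c_[uu.ravel(),vv.ravel()]
for n,t in (('scene','s4'),('top','t4')):
    z=np.load(f'pics/{t}.npz'); im=z['im'].astype(int); d=z['d']
    m=(im[...,0]-im[...,1]>45)&(abs(im[...,1]-im[...,2])<45)
    g=proj(n,np.array([[*dock(150)/1000,.03]]))[0]
    m&=(abs(uu-g[0])<30)&(abs(vv-g[1])<25)
    ys,xs=np.nonzero(m); P=bydepth(n,np.c_[xs,ys],d[m])
    print(n,len(xs),xs.mean(),ys.mean(),'depth pts dock x',np.percentile([todock(p*1000)[0] for p in P],[5,25,50,75,95]).round(1),'z',np.percentile(P[:,2],[5,50,95]).round(3))
    for zz in (.006,.03,.046,.056,.066):
        Q=onz(n,np.c_[xs,ys],zz); D=np.array([todock(p*1000) for p in Q]); print(zz,np.percentile(D[:,0],[2,50,98]).round(1),np.percentile(D[:,1],[2,50,98]).round(1))
```

```text
scene 129 308.3720930232558 207.90697674418604 depth pts dock x [103.3 108.8 113.6 118.8 122.6] z [0.067 0.07  0.074]
0.006 [137.9 149.  159. ] [-31.9  -9.4   8.9]
0.03 [125.1 135.9 145.6] [-23.8  -1.9  16. ]
0.046 [116.5 127.2 136.7] [-18.4   3.2  20.7]
0.056 [111.1 121.7 131.2] [-15.1   6.3  23.7]
0.066 [105.8 116.3 125.6] [-11.7   9.4  26.7]
top 39 282.15384615384613 227.7948717948718 depth pts dock x [133.1 134.4 135.7 137.3 138.6] z [0.065 0.069 0.073]
0.006 [133.8 136.7 140. ] [-17.8   2.5  22.9]
0.03 [133.4 136.3 139.5] [-19.8   0.1  20.1]
0.046 [133.2 136.  139.2] [-21.2  -1.5  18.2]
0.056 [133.  135.9 139. ] [-22.   -2.5  17. ]
0.066 [132.9 135.7 138.8] [-22.9  -3.6  15.9]
```

Emit:
servo_tool(
  series=[
    [[0,0,0,0,0,0.4,1],[0,0,0,0,0,0.85,1],[0,0,0,0,0.3,0.85,1],[0,0,0,0,0.7,0.85,1],[0,0,0,0,1.1,0.85,1],[0,0,0,0,1.5,0.85,1],[0,0,0,0,1.9,0.85,1],[0,0,0,0,2.3,0.85,1],[0,0,0,0,2.7,0.85,1],[0,0,0,0,3.1,0.85,1],[0,0,0,0,3.5,0.85,1],[0,0,0,0,4,0.85,1]],
  ],
)

```text
t: 8.12
eef_pos: [0.4975, 0.2388, 0.0664]
tool_rot: [[0.994, -0.108, -0.001], [-0.108, -0.994, 0.0], [-0.001, -0.0, -1.0]]
contact_force: [0.0, 1.3, -0.8]
gripper_width: 0.244
```

```bash
python3 m2.py 5 0.040
```

```text
t 8.12 p [497.5 238.8  66.4] xang -6.18 zax [-9.e-04  3.e-04 -1.e+00] F [ 0.01  1.32 -0.79] T [ 0.42 -0.08  0.02] w 0.244
dock [-263.1   -1.8]
scene stick c [486.9 115.7] size [146.7  53.2] ang 83.62 px 1277
[-139.5    0.9]
 tip x -69.1 z slope [0.0068 0.041 ]
scene relay c [478.   21.6] size [62.  52.1] ang 83.89 px 596
[-45.    2.2]
top stick c [483.9 118. ] size [144.3  39.6] ang 82.5 px 726
[-141.4   -2.3]
 tip x -69.0 z slope [0.0043 0.04  ]
top relay c [474.3  18.6] size [62.2 50.2] ang 84.42 px 381
[-41.6  -1.1]
t 8.22 p [497.5 237.8  66.3] xang -6.24 zax [-1.3e-03 -7.0e-04 -1.0e+00] F [ 0.02  0.72 -1.57] T [ 0.14 -0.02  0.01] w 0.243
```

View pics/c5.png

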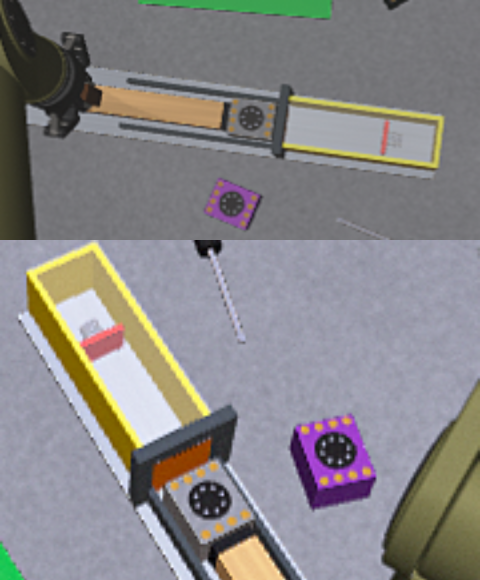

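Emit:
servo_tool(
  series=[
    [[0,0,0,0,0.3,0,1],[0,0,0,0,0.7,0,1],[0,0,0,0,1.1,0,1],[0,0,0,0,1.5,0,1],[0,0,0,0,1.9,0,1],[0,0,0,0,2.3,0,1],[0,0,0,0,2.7,0,1],[0,0,0,0,3.1,0,1],[0,0,0,0,3.5,0,1],[0,0,0,0,4,0,1]],
  ],
)

```text
t: 9.48
eef_pos: [0.4942, 0.2038, 0.0679]
tool_rot: [[0.994, -0.105, 0.003], [-0.105, -0.994, 0.007], [0.002, -0.007, -1.0]]
contact_force: [0.6, 8.7, -0.2]
gripper_width: 0.246
```

```bash
python3 m2.py 6 0.040
```

```text
t 9.47 p [494.2 203.8  67.9] xang -6.05 zax [ 0.0026  0.0068 -1.    ] F [ 0.57  8.7  -0.16] T [ 2.2  -0.1  -0.01] w 0.246
dock [-227.9   -1.3]
scene stick c [483.5  81.2] size [148.4  50.1] ang 82.68 px 1226
[-104.8    1.2]
 tip x -33.5 z slope [0.0009 0.0405]
scene relay c [475.9   1.9] size [36.6 50.8] ang 83.91 px 318
[-25.2   2.3]
top stick c [484.8  82.3] size [145.2  48.3] ang 81.77 px 738
[-106.1    2.4]
 tip x -33.7 z slope [-0.0052  0.0395]
top relay c [473.6   1. ] size [29.3 49.5] ang 84.22 px 176
[-24.1   0.1]
t 9.57 p [494.1 202.6  67.7] xang -6.11 zax [ 0.0023  0.0057 -1.    ] F [ 0.23  8.51 -0.76] T [ 1.79 -0.19  0.05] w 0.247
```

View pics/c6.png

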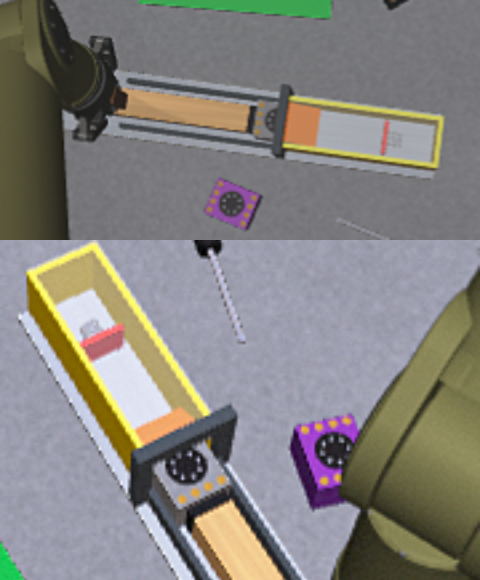

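Emit:
servo_tool(
  series=[
    [[0,0,0,0,0.3,0,1],[0,0,0,0,0.7,0,1],[0,0,0,0,1.1,0,1],[0,0,0,0,1.5,0,1],[0,0,0,0,1.9,0,1],[0,0,0,0,2.3,0,1],[0,0,0,0,2.7,0,1],[0,0,0,0,3.1,0,1],[0,0,0,0,3.5,0,1],[0,0,0,0,4,0,1]],
  ],
)

```text
t: 10.82
eef_pos: [0.4893, 0.1611, 0.067]
tool_rot: [[0.994, -0.107, 0.001], [-0.107, -0.994, 0.003], [0.0, -0.003, -1.0]]
contact_force: [0.4, 5.5, -1.2]
gripper_width: 0.247
```

```bash
python3 m2.py 7 0.040
```

```text
t 10.82 p [489.3 161.1  67. ] xang -6.13 zax [ 5.0e-04  2.8e-03 -1.0e+00] F [ 0.35  5.51 -1.23] T [ 1.12 -0.08 -0.  ] w 0.247
dock [-184.9   -1.6]
scene stick c [480.4  48. ] size [125.9  38.2] ang 84.1 px 982
[-71.6   1.8]
 tip x -9.1 z slope [-0.0069  0.0393]
top stick c [476.8  49.3] size [124.9  36.5] ang 83.85 px 635
[-72.4  -1.9]
 tip x -10.7 z slope [-0.0051  0.0392]
t 10.93 p [489.3 160.1  66.8] xang -6.18 zax [ 2.0e-04  1.8e-03 -1.0e+00] F [ 0.28  4.83 -1.06] T [ 0.99 -0.21  0.06] w 0.25
```

View pics/c7.png

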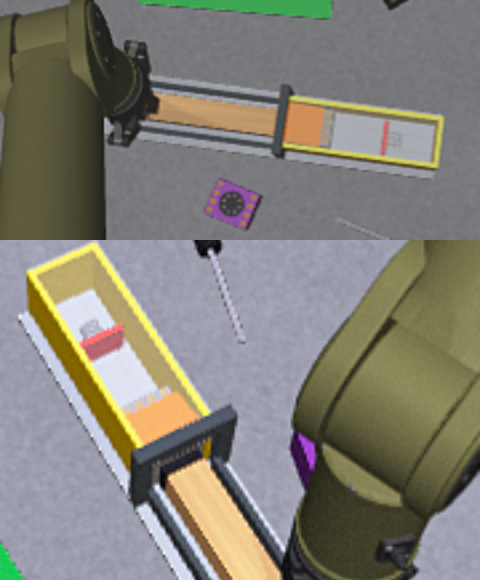

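Emit:
servo_tool(
  series=[
    [[0,0,0,0,0.4,0,1],[0,0,0,0,0.8,0,1],[0,0,0,0,1.2,0,1],[0,0,0,0,1.7,0,1],[0,0,0,0,2.2,0,1],[0,0,0,0,2.7,0,1],[0,0,0,0,3.2,0,1],[0,0,0,0,3.7,0,1],[0,0,0,0,4.2,0,1],[0,0,0,0,4.6,0,1],[0,0,0,0,4.9,0,1]],
  ],
)

```text
t: 12.3
eef_pos: [0.4837, 0.1111, 0.0665]
tool_rot: [[0.994, -0.108, -0.001], [-0.108, -0.994, 0.001], [-0.001, -0.001, -1.0]]
contact_force: [0.5, 4.4, -2.0]
gripper_width: 0.249
```

```bash
python3 m2.py 8 0.040
```

```text
t 12.3 p [483.7 111.1  66.5] xang -6.17 zax [-7.e-04  9.e-04 -1.e+00] F [ 0.49  4.4  -1.96] T [ 1.09 -0.12  0.01] w 0.249
dock [-134.6   -1.8]
scene stick c [477.4  22.7] size [76.9 37.3] ang 84.1 px 533
[-46.    1.5]
 tip x -8.9 z slope [-0.0067  0.0388]
top stick c [473.7  24.2] size [74.4 36.3] ang 83.41 px 377
[-47.1  -2.3]
 tip x -10.2 z slope [-0.0143  0.0378]
t 12.4 p [483.6 110.6  66.4] xang -6.2 zax [-9.e-04  3.e-04 -1.e+00] F [ 0.43  2.21 -1.47] T [ 0.89 -0.15  0.05] w 0.246
```

View pics/c8.png

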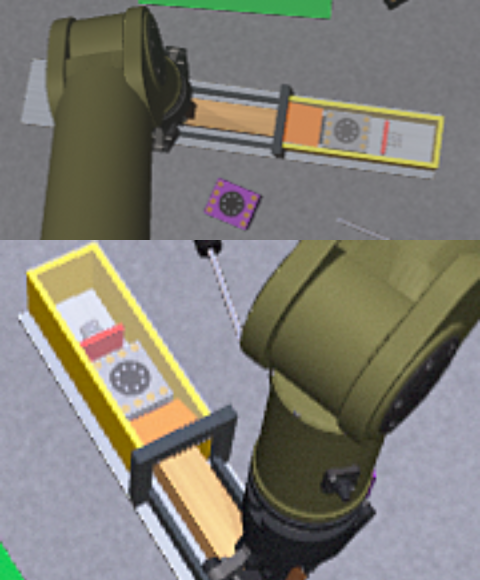

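Emit:
servo_tool(
  series=[
    [[0,0,0,0,0.1,0,1],[0,0,0,0,0.25,0,1],[0,0,0,0,0.4,0,1],[0,0,0,0,0.55,0,1],[0,0,0,0,0.7,0,1],[0,0,0,0,0.85,0,1],[0,0,0,0,1,0,1]],
  ],
)

```text
t: 13.28
eef_pos: [0.4825, 0.1006, 0.0664]
tool_rot: [[0.994, -0.108, -0.001], [-0.108, -0.994, 0.0], [-0.001, 0.0, -1.0]]
contact_force: [1.0, 3.8, -0.1]
gripper_width: 0.246
```

Emit:
servo_tool(
  series=[
    [[0,0,0,0,0.1,0,1],[0,0,0,0,0.2,0,1],[0,0,0,0,0.3,0,1]],
  ],
)

```text
t: 13.65
eef_pos: [0.4822, 0.0977, 0.0664]
tool_rot: [[0.994, -0.108, -0.001], [-0.108, -0.994, 0.0], [-0.001, -0.0, -1.0]]
contact_force: [0.8, 4.7, -1.7]
gripper_width: 0.244
```

```bash
python3 -c "
from h import *
s=state();print(todock(s['eef_pos']*1000))"
```

```text
t 13.65 p [482.2  97.7  66.4] xang -6.19 zax [-1.e-03  2.e-04 -1.e+00] F [ 0.83  4.74 -1.71] T [ 1.05 -0.08  0.01] w 0.244
(np.float64(-121.11307380463141), np.float64(-1.7838974134134251))
```

Emit:
servo_tool(
  series=[
    [[0,0,0,0,0.1,0,1],[0,0,0,0,0.2,0,1],[0,0,0,0,0.3,0,1]],
  ],
)

```text
t: 14.02
eef_pos: [0.4819, 0.0947, 0.0664]
tool_rot: [[0.994, -0.108, -0.001], [-0.108, -0.994, 0.0], [-0.001, -0.0, -1.0]]
contact_force: [-0.1, 4.7, -1.6]
gripper_width: 0.252
```

Emit:
servo_tool(
  series=[
    [[0,0,0,0,0.1,0,1],[0,0,0,0,0.2,0,1],[0,0,0,0,0.3,0,1]],
  ],
)

```text
t: 14.4
eef_pos: [0.4816, 0.0918, 0.0664]
tool_rot: [[0.994, -0.108, -0.001], [-0.108, -0.994, 0.0], [-0.001, -0.0, -1.0]]
contact_force: [-0.3, 4.4, -1.6]
gripper_width: 0.244
```

Emit:
servo_tool(
  series=[
    [[0,0,0,0,0.1,0,1],[0,0,0,0,0.2,0,1]],
  ],
)

```text
t: 14.65
eef_pos: [0.4816, 0.0908, 0.0666]
tool_rot: [[0.994, -0.108, -0.0], [-0.108, -0.994, 0.002], [-0.001, -0.002, -1.0]]
contact_force: [0.5, 7.6, -0.6]
gripper_width: 0.245
```

Emit:
servo_tool(
  series=[
    [[0,0,0,0,0.1,0,1],[0,0,0,0,0.2,0,1]],
  ],
)

```text
t: 14.9
eef_pos: [0.4816, 0.0899, 0.0669]
tool_rot: [[0.994, -0.107, 0.0], [-0.107, -0.994, 0.003], [-0.0, -0.003, -1.0]]
contact_force: [0.1, 9.2, 1.0]
gripper_width: 0.249
```

```bash
python3 m2.py 9 0.040 | grep -v c
```

```text
t 14.9 p [481.6  89.9  66.9] xang -6.15 zax [ 2.0e-04  3.1e-03 -1.0e+00] F [0.05 9.18 0.97] T [ 2.08 -0.04 -0.14] w 0.249
[-35.3   1.8]
 tip x -8.1 z slope [-0.0036  0.0392]
[-36.4  -2. ]
 tip x -10.3 z slope [-0.0096  0.0384]
t 15.0 p [481.6  89.9  66.9] xang -6.15 zax [ 2.e-04  3.e-03 -1.e+00] F [ 0.21  9.24 -0.85] T [ 1.9  -0.1  -0.15] w 0.244
```

View pics/c9.png

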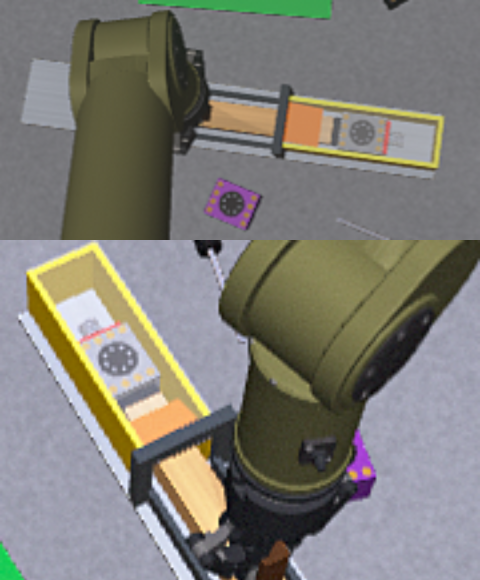

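Emit:
servo_tool(
  series=[
    [[0,0,0,0,0.08,0,1],[0,0,0,0,0.16,0,1],[0,0,0,0,0.24,0,1]],
  ],
)

```text
t: 15.38
eef_pos: [0.4815, 0.0889, 0.0671]
tool_rot: [[0.994, -0.107, 0.001], [-0.107, -0.994, 0.005], [0.0, -0.005, -1.0]]
contact_force: [-0.6, 12.8, 0.6]
gripper_width: 0.246
```

```bash
python3 -c "
from h import *
s=state();print(todock(s['eef_pos']*1000))"
```

```text
t 15.38 p [481.5  88.9  67.1] xang -6.13 zax [ 7.0e-04  4.8e-03 -1.0e+00] F [-0.56 12.76  0.61] T [ 2.55  0.03 -0.24] w 0.246
(np.float64(-112.26653117567348), np.float64(-1.5599763329204972))
```

Emit:
servo_tool(
  series=[
    [[0,0,0,0,0.07,0,1],[0,0,0,0,0.07,0,1],[0,0,0,0,0.07,0,1],[0,0,0,0,0.07,0,1]],
  ],
)

```text
t: 15.88
eef_pos: [0.4815, 0.0886, 0.0672]
tool_rot: [[0.994, -0.106, 0.001], [-0.106, -0.994, 0.005], [0.0, -0.005, -1.0]]
contact_force: [-0.5, 12.3, 0.6]
gripper_width: 0.245
```

Emit:
servo_tool(
  series=[
    [[0,0,0,0,0,0,1],[0,0,0,0,0,0,1],[0,0,0,0,0,0,1]],
  ],
)

```text
t: 16.25
eef_pos: [0.4815, 0.0886, 0.0672]
tool_rot: [[0.994, -0.106, 0.001], [-0.106, -0.994, 0.005], [0.0, -0.005, -1.0]]
contact_force: [0.6, 12.4, -0.4]
gripper_width: 0.255
```

```bash
python3 -c "
from h import *
s=state();print(todock(s['eef_pos']*1000))
robot.get_image('top');state();robot.get_image('top');state()"
```

```text
t 16.25 p [481.5  88.6  67.2] xang -6.11 zax [ 8.0e-04  5.2e-03 -1.0e+00] F [ 0.56 12.39 -0.41] T [ 2.58 -0.08 -0.25] w 0.255
(np.float64(-111.95102357377358), np.float64(-1.5405659433102625))
t 16.3 p [481.5  88.6  67.2] xang -6.11 zax [ 9.0e-04  5.2e-03 -1.0e+00] F [ 0.48 12.98  1.36] T [ 2.64  0.01 -0.23] w 0.246
t 16.35 p [481.4  88.6  67.2] xang -6.11 zax [ 8.0e-04  5.1e-03 -1.0e+00] F [-0.22 11.6   1.27] T [ 2.63 -0.02 -0.15] w 0.244
```

Emit:
servo_tool(
  series=[
    [[0,0,0,0,0.06,0,1],[0,0,0,0,0.12,0,1],[0,0,0,0,0.12,0,1],[0,0,0,0,0.12,0,1],[0,0,0,0,0.12,0,1],[0,0,0,0,0.12,0,1],[0,0,0,0,0.12,0,1]],
  ],
)

```text
t: 17.23
eef_pos: [0.4814, 0.0881, 0.0674]
tool_rot: [[0.994, -0.106, 0.001], [-0.106, -0.994, 0.006], [0.0, -0.006, -1.0]]
contact_force: [0.8, 13.7, 0.8]
gripper_width: 0.243
```

```bash
python3 m2.py 10 0.040
```

```text
t 17.23 p [481.4  88.1  67.4] xang -6.1 zax [ 0.0011  0.0061 -1.    ] F [ 0.81 13.66  0.78] T [ 2.92  0.02 -0.23] w 0.243
dock [-111.5   -1.5]
scene stick c [476.6  11. ] size [53.6 38. ] ang 83.83 px 342
[-34.4   2. ]
 tip x -8.6 z slope [-0.0196  0.0388]
top stick c [472.7  12.8] size [51.3 36.5] ang 84.42 px 264
[-35.6  -2.1]
 tip x -10.2 z slope [-0.0154  0.0388]
t 17.32 p [481.5  88.   67.4] xang -6.1 zax [ 0.0012  0.006  -1.    ] F [ 0.54 14.16  1.38] T [ 2.86 -0.03 -0.23] w 0.241
```

Emit:
servo_tool(
  series=[
    [[0,0,0,0,-0.15,0,1],[0,0,0,0,-0.3,0,1],[0,0,0,0,-0.45,0,1],[0,0,0,0,-0.6,0,1],[0,0,0,0,-0.75,0,1],[0,0,0,0,-0.9,0,1],[0,0,0,0,-1.05,0,1],[0,0,0,0,-1.25,0,1],[0,0,0,0,-1.5,0,1],[0,0,0,0,-1.8,0,1],[0,0,0,0,-2.2,0,1],[0,0,0,0,-2.6,0,1]],
  ],
)

```text
t: 18.82
eef_pos: [0.4834, 0.1098, 0.0663]
tool_rot: [[0.994, -0.108, -0.001], [-0.108, -0.994, 0.0], [-0.001, -0.0, -1.0]]
contact_force: [-0.4, -4.2, -3.3]
gripper_width: 0.245
```

```bash
python3 m2.py 11 0.040
```

```text
t 18.82 p [483.4 109.8  66.3] xang -6.18 zax [-1.1e-03  2.0e-04 -1.0e+00] F [-0.37 -4.22 -3.32] T [-0.63  0.11 -0.02] w 0.245
dock [-133.2   -1.9]
scene stick c [477.2  22.2] size [76.4 37.5] ang 83.34 px 529
[-45.5   1.4]
 tip x -8.3 z slope [-0.0061  0.0389]
top stick c [473.5  23.5] size [72.9 36.4] ang 83.95 px 372
[-46.4  -2.4]
 tip x -10.4 z slope [-0.0178  0.0376]
t 18.93 p [483.5 110.5  66.5] xang -6.14 zax [-9.e-04  9.e-04 -1.e+00] F [ 0.48 -1.34 -3.42] T [-0.28  0.19 -0.12] w 0.245
```

View pics/c11.png

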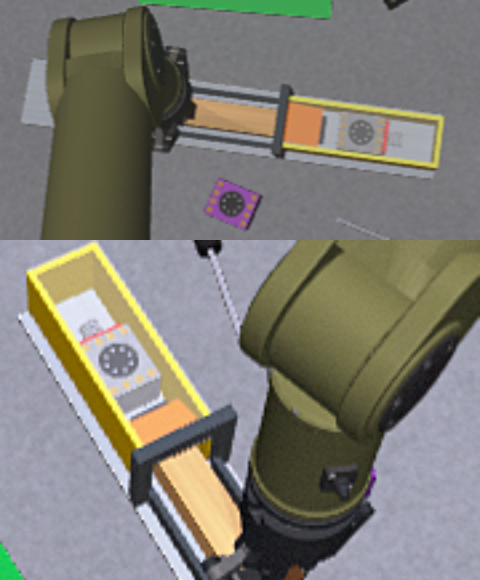

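Emit:
servo_tool(
  series=[
    [[0,0,0,0,-0.5,0,1],[0,0,0,0,-1.2,0,1],[0,0,0,0,-2,0,1],[0,0,0,0,-2.8,0,1],[0,0,0,0,-3.6,0,1],[0,0,0,0,-4.4,0,1],[0,0,0,0,-5.2,0,1],[0,0,0,0,-6,0,1],[0,0,0,0,-7,0,1],[0,0,0,0,-8,0,1],[0,0,0,0,-9,0,1],[0,0,0,0,-10,0,1]],
  ],
)

```text
t: 20.42
eef_pos: [0.4944, 0.2095, 0.0664]
tool_rot: [[0.994, -0.108, -0.001], [-0.108, -0.994, 0.0], [-0.001, 0.0, -1.0]]
contact_force: [-0.3, -0.4, -2.1]
gripper_width: 0.245
```

```bash
python3 m2.py 12 0.040
```

```text
t 20.43 p [494.4 209.5  66.4] xang -6.19 zax [-9.e-04  1.e-04 -1.e+00] F [-0.31 -0.37 -2.05] T [ 0.12 -0.04  0.03] w 0.245
dock [-233.5   -1.8]
scene stick c [484.8  90.9] size [138.8  37.9] ang 83.75 px 1141
[-114.7    1.5]
 tip x -45.2 z slope [-0.0078  0.0381]
top stick c [480.6  91.1] size [139.6  36.8] ang 83.96 px 703
[-114.4   -2.6]
 tip x -45.8 z slope [-0.0074  0.0376]
t 20.52 p [494.3 210.5  66.4] xang -6.08 zax [-8.e-04  7.e-04 -1.e+00] F [-0.95  0.65 -2.27] T [ 0.15 -0.    0.  ] w 0.247
```

View pics/c12.png

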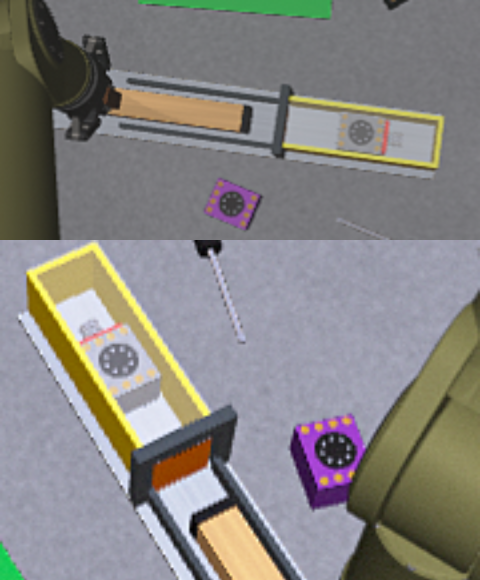

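Run:
```python
from h import *
s=state(); goal([684,132.4,170],-3.25); goal([684,132.4,62.5],-3.25)
```

```text
t 20.52 p [494.3 210.5  66.4] xang -6.08 zax [-8.e-04  7.e-04 -1.e+00] F [-0.95  0.65 -2.27] T [ 0.15 -0.    0.  ] w 0.247
turn [-0.001  0.001 -0.049] shift cm [ 19.69   5.75 -10.38]
turn [-0.001  0.001 -0.049] shift cm [19.7   5.75  0.37]
```

Emit:
servo_tool(
  series=[
    [[0,0,0,0,0,-2,1],[0,0,0,0,0,-5,1],[0,0,0,0,0,-8,1],[0,0,0,0.5,0,-10,1],[0,0,0,3,0.5,-10.4,1],[0,0,-0.02,7,1.5,-10.4,1],[0,0,-0.035,11,3,-10.4,1],[0,0,-0.049,15,4.4,-10.4,1],[0,0,-0.049,18,5.3,-10.4,1],[0,0,-0.049,19.7,5.75,-10.4,1],[0,0,-0.049,19.7,5.75,-10.4,1],[0,0,-0.049,19.7,5.75,-10.4,1]],
  ],
)

```text
t: 22.02
eef_pos: [0.6832, 0.1309, 0.1698]
tool_rot: [[0.998, -0.059, -0.002], [-0.059, -0.998, 0.0], [-0.002, -0.0, -1.0]]
contact_force: [-0.3, -0.3, -0.7]
gripper_width: 0.247
```

Run:
```python
from h import *
s=state(); goal([684,132.4,85],-3.25)
```

```text
t 22.02 p [683.2 130.9 169.8] xang -3.36 zax [-2.3e-03  4.0e-04 -1.0e+00] F [-0.28 -0.29 -0.65] T [ 0.12 -0.02  0.02] w 0.247
turn [-0.     0.002 -0.002] shift cm [ 0.09 -0.16  8.48]
```

Down to about 20 mm above the mat, then check.

Emit:
servo_tool(
  series=[
    [[0,0.002,0,0.1,-0.15,2,1],[0,0.002,0,0.1,-0.15,5,1],[0,0.002,0,0.1,-0.15,7.5,1],[0,0.002,0,0.1,-0.15,8.5,1],[0,0.002,0,0.1,-0.15,8.5,1],[0,0.002,0,0.1,-0.15,8.5,1]],
  ],
)

```text
t: 22.78
eef_pos: [0.6858, 0.1321, 0.0864]
tool_rot: [[0.998, -0.059, 0.003], [-0.059, -0.998, 0.001], [0.003, -0.001, -1.0]]
contact_force: [0.9, -0.6, -0.7]
gripper_width: 0.247
```

```bash
cat > m3.py <<'E'
import sys
from h import *
from meas import rect
tag=sys.argv[1]; zt=float(sys.argv[2])
vv,uu=np.mgrid[0:420,0:560]; uv=np.c_[uu.ravel(),vv.ravel()]
s=state()
for n,t in (('scene','s'+tag),('top','t'+tag)):
    im,d=snap(n,t); P=bydepth(n,uv,d.ravel()).reshape(420,560,3)
    m=(abs(P[...,2]-zt)<.007)&(P[...,0]>.62)&(P[...,0]<.74)&(P[...,1]>-.08)&(P[...,1]<float(sys.argv[3]))
    rect(n,m,zt,'stick'); Q=P[m]; print('ymin',Q[:,1].min().round(4),'zfit',np.polyfit(Q[:,1],Q[:,2],1).round(4))
state()
E
python3 m3.py 13 0.058 0.09
```

```text
t 22.77 p [685.8 132.1  86.4] xang -3.37 zax [ 3.e-03  6.e-04 -1.e+00] F [ 0.92 -0.62 -0.66] T [ 0.07 -0.03 -0.04] w 0.247
scene stick c [681.3   8.3] size [130.7  34.6] ang 86.52 px 708
ymin -0.0578 zfit [0.0087 0.0587]
top stick c [678.   16.6] size [148.4  38.4] ang 86.32 px 742
ymin -0.0579 zfit [0.0077 0.0585]
t 22.88 p [685.9 132.   86.6] xang -3.38 zax [ 3.3e-03  7.0e-04 -1.0e+00] F [-0.57  0.14 -2.62] T [ 0.07 -0.03  0.02] w 0.25
```

View pics/t13.png

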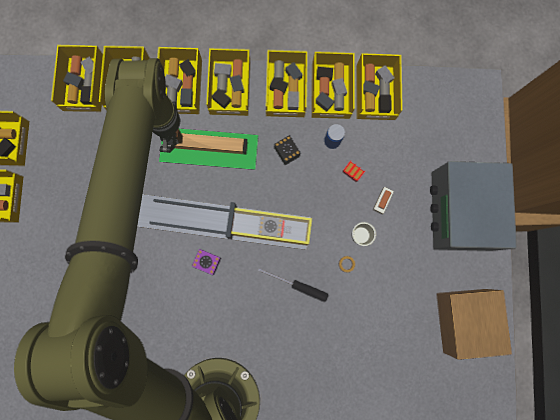

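Emit:
servo_tool(
  series=[
    [[0,-0.003,0.002,-0.1,0,0.8,1],[0,-0.003,0.002,-0.18,0,1.5,1],[0,-0.003,0.002,-0.18,0,1.9,1],[0,-0.003,0.002,-0.18,0,2.2,1],[0,-0.003,0.002,-0.18,0,2.35,1],[0,-0.003,0.002,-0.18,0,2.35,1]],
  ],
)

```text
t: 23.62
eef_pos: [0.6834, 0.1321, 0.0622]
tool_rot: [[0.998, -0.061, -0.002], [-0.061, -0.998, 0.0], [-0.002, -0.0, -1.0]]
contact_force: [-1.2, 1.5, 1.0]
gripper_width: 0.245
```

```bash
python3 -c "
from h import *
s=state()"
```

```text
t 23.62 p [683.4 132.1  62.2] xang -3.5 zax [-1.7e-03  3.0e-04 -1.0e+00] F [-1.16  1.53  0.96] T [-0.27  0.38 -0.27] w 0.245
```

Emit:
servo_tool(
  series=[
    [[0,0,0,0,0,0,2.6],[0,0,0,0,0,0,3.2],[0,0,0,0,0,0,4],[0,0,0,0,0,0,5],[0,0,0,0,0,0,5.5],[0,0,0,0,0,0,5.5]],
  ],
  squeeze=20,
)

```text
t: 24.38
eef_pos: [0.6833, 0.132, 0.0617]
tool_rot: [[0.998, -0.061, -0.002], [-0.061, -0.998, 0.0], [-0.002, -0.0, -1.0]]
contact_force: [-0.4, 0.1, -0.2]
gripper_width: 0.644
```

Emit:
servo_tool(
  series=[
    [[0,0,0,0,0,-1,5.5],[0,0,0,0,0,-3,5.5],[0,0,0,0,0,-6,5.5],[0,0,0,0,0,-10,5.5],[0,0,0,0,-5,-12,5.5],[0,0,0,0,-10,-14,5.5],[0,0,0,0,-14,-15,5.5],[0,0,0,0,-17,-15,5.5],[0,0,0,0,-17,-15,5.5],[0,0,0,0,-17,-15,5.5]],
  ],
)

```text
t: 25.62
eef_pos: [0.6943, 0.3001, 0.2127]
tool_rot: [[0.998, -0.062, -0.001], [-0.062, -0.998, -0.001], [-0.001, 0.001, -1.0]]
contact_force: [0.1, 0.2, -0.1]
gripper_width: 0.641
```

```bash
python3 m3.py 14 0.035 0.18; cp pics/s14.png pics/s14v.png
```

```text
t 25.62 p [694.3 300.1 212.7] xang -3.56 zax [-9.e-04 -8.e-04 -1.e+00] F [ 0.07  0.15 -0.11] T [-0.03  0.05 -0.01] w 0.641
scene stick c [679.9  52.9] size [220.2  36.6] ang 86.45 px 1631
ymin -0.0575 zfit [0.0006 0.0355]
top stick c [677.   52.5] size [220.4  38.2] ang 86.5 px 918
ymin -0.0573 zfit [0.0008 0.0349]
t 25.73 p [694.5 299.2 212.4] xang -3.65 zax [-1.2e-03 -8.0e-04 -1.0e+00] F [-0.57 -0.18  0.26] T [-0.04  0.01  0.04] w 0.644
```

View pics/s14.png

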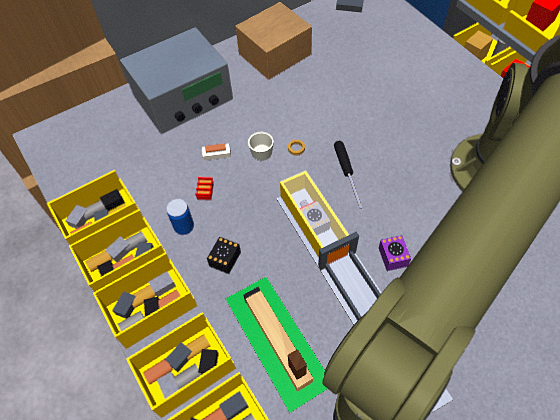

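View pics/t14.png

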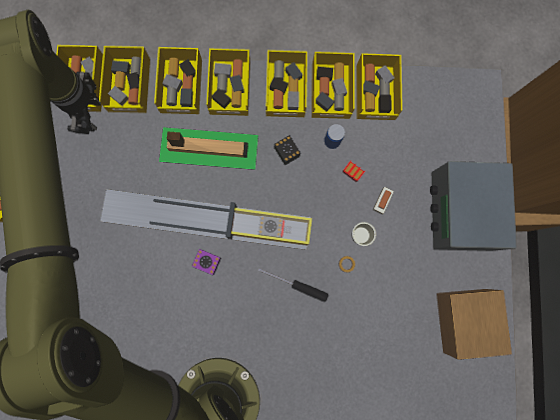

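```bash
python3 -c "
from station import robot
print(robot.finish_job())"
```

```text
the job is handed in; nothing more can be done
None
```

The job is done and handed in at about 26 s. I took the stick by its handle and slid the grey relay socket along the lane, under the flap and onto the buffer. I then drew the stick out and stood it back on the mat.

- **Lean on the buffer:** I held the push for about 0.8 s. The wrist then read 13.7–14.2 N along the lane. I put the part reaching the socket at about 11 N, taking off 2–3 N for the flap dragging on the stick. That share is an estimate, as I could not measure it directly. No wrist reading I took passed 14.2 N.
- **Socket and flap:** the last pictures show the flap shut, with the socket flat in the bin against the red plate.
- **Stick:** it lies within about 1 mm and 0.3° of the mat's centre and axis, with its top at 35 mm, so it is on its sole. The gripper is clear of everything.
- **Other things:** none of the other things on the bench looks moved by eye in the pictures, including the purple look-alike.
- **Disagreements:** the two cameras differed by 2–4 mm across the lane, so I averaged them. The buffer touched with the socket front at about dock x = 136–137 mm by the arm's reading, against 134–138 mm from the pictures.

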